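Find the canister with the steel block by its weight and open it in the work cradle

ROBOT

A 6-joint arm with a two-finger parallel gripper is mounted at the origin on the work surface. World frame = base frame: x ahead of the robot, y to its left, z up, the work surface at z = 0. Lengths are in m, angles in rad, forces in N, time in s.
With the tool pointing down it reaches from about 0.35 to 0.975 m from the base axis. Payload 4.9 kg.
Tool frame: the origin (TCP) lies at the very end of the fingers, on their centre line; the grasp point (between the pads) lies 19 mm behind it; z points along the fingers, y is the line along which they close (so a half turn about z gives the same grasp; the last joint's range is limited). The gripper opens to 85 mm and grips with 20 to 120 N. Pads are 22 mm wide; open, the fingers measure 114 mm over their backs; the gripper's body (76 mm by 85 mm) begins 54 mm behind the grasp point. The pads swing forward as they close: fully open they stand 13 mm farther back than shut.
Start: joints at [-1.305, 0.053, 1.613, -0, 1.476, -0.119], TCP at [0.235, -0.579, 0.231] pointing down, gripper open.
Joint ranges: [-3.01, 3.01], [-1.01, 2.22], [0.06, 2.58], [-1.02, 4.17], [0.09, 2.62], [-3.14, 3.14]. Speed limits (rad/s): [2.57, 2.57, 3.14, 3.14, 3.14, 3.14].

INTERFACE

Orientations are given as a unit quaternion [w, x, y, z].
In Python, from plant import manip gives the robot as it stands.
- The arm moves only by the shell command python3 -m pendant 'ROWS'. ROWS is JSON, a list of rows, each a list of 3 entries, a list of its own where there are three numbers: the opening, from 0 (shut) to 1 (fully open), then the shift along the tool's x, y, z in units of 12 cm (1.0 is 12 cm), then the turn about the tool's z in units of pi rad (1.0 is pi rad). In form: [[gripper, [dx, dy, dz], roll], ...]. A call has 1 to 10 rows; each row is the pose to reach, as a shift and turn from the pose commanded when the call began, along the tool's axes at that moment, turning the shorter way round; what a row does not reach only later rows make up. A row lasts 1/10 s, in which the tool goes at most 50 mm and 8.59 degrees, less where a joint would pass 70% of its speed; a pose out of reach is approached as far as the arm can. A call with a number of a shift or a turn outside -1 to 1 is refused whole. A call with a gripper value outside its range is refused whole. The fingers move at their own pace and stop on an object; the grip force is fixed at half the most. Time passes only in rows, so rows that repeat a pose let the fingers close. It gives the time, the measured TCP pose, the force, the opening and the grip force at its end, in the units of the state.
- manip.state(): the state, without advancing time (a new reading comes with each control period).
- manip.grab_frame(name): name is "side" or "top" or "wrist"; returns a dict with "img" (384x512x3 uint8, red, green, blue), "fx", "fy", "cx", "cy" (pixels), "D" ([k1, k2, p1, p2, k3] as OpenCV has them; the pictures are not rectified), "eye" and "rotation" of the camera in the world; the wrist camera has in their place "tool_from_camera" (4x4, takes a point from camera to tool coordinates, whose origin is the TCP and whose axes are the flange's). Camera axes: x right, y down, z forward; pixel columns grow to the right and rows downward; lengths in m; the calibration is good to about 2 mm. A picture is of the moment at which its call begins: read the wrist's pose just before it. There is no depth.
- manip.job_done(): hands the job in; it is judged then, once.
The state is a dict: "time": time; "joint_pos": joint angles; "joint_vel": joint speeds; "joint_efforts": joint torques, N m; "tool_pos": TCP position; "tool_rot": TCP orientation; "contact_force": force on the tool from outside, world axes, zero at the start; "ft_torque": the same for the moment, N m; "gripper_width": opening from 0.0 (shut) to 1.0 (fully open); "grasp_force": force on a finger pad.
Only numpy, scipy, OpenCV 4.12 (cv2) and the standard library are available. Lean on these libraries where they do the work, as an engineer would, in place of code of your own. Each camera call takes 0.05 s, during which the arm holds its last target. There are 200 camera calls.

TASK

One of the three look-alike canisters in the rack holds the steel ballast block for the diorama and is clearly heavier than the others: find it by feeling its weight, without opening any in the rack, and stand it upright, fully down, between the two cheeks of the wooden cradle, still closed, and let go of it. Then lift its lid off and lay it, handle up, on the dark board. The two light canisters must finish upright in the rack with their lids on, no canister may be tipped over, and everything else stays where it is.

Things in the scene. Friction and masses are not known exactly. Their poses are not given: they have to be found in the camera images.
- rack: plywood rack, fixed: base 104 (x) x 240 (y) x 8 mm thick, three bays side by side along y (centres at y = -75, 0, 75 mm, each 69 wide). Upright dividers between and outside them, 6 mm thick, from x = -30 to 30 mm, tops 92 mm above the table. A low lip on each long edge (x = +-49 mm), top 20 mm above the table. Origin: centre of the underside.
- cradle: wooden cradle, fixed: base 110 (x) x 84 (y) x 8 mm thick. Two upright cheeks at x = +-47 mm (12 thick, 50 wide in y, tops 92 mm above the table), gap 82 mm. Two low lips at y = +-33 mm (tops 18 mm above the table), gap 58 mm. A canister stands in it on the base, its long side along the cradle's x; its +y and -y sides stay open to fingers. Origin: centre of the underside.
- board: dark brown work board lying fixed on the table: 160 (x) x 110 (y) x 4 mm. Origin: centre of its underside.
- canister_a: teal canister with a loose lid, upright in a bay of the rack, one of three that look alike.  68 (x) x 46 (y) x 90 mm high, walls and bottom 5 mm. Inside, unseen, a block 30 mm high: steel in one of the three (0.48 to 0.69 kg in all), foam in the others (0.13 to 0.21 kg). In the rack its x lies along the rack's x. Origin: centre of the underside.
- canister_b: teal canister with a loose lid, upright in a bay of the rack, one of three that look alike. Same as canister_a.
- canister_c: teal canister with a loose lid, upright in a bay of the rack, one of three that look alike. Same as canister_a.
- lid_a: cream lid lying loosely on canister_a.  A plug 55 x 33 mm, 8 deep, hangs in the mouth (1.5 mm play); on it a plate 67 (x) x 45 (y) x 5 mm rests on the rim; on that an orange bar handle 40 long (x), 10 wide (y), 16 mm high. Origin: centre of the plug's underside, 82 mm above the canister's when on; plate top 13, handle top 29 mm above the origin.
- lid_b: cream lid lying loosely on canister_b. Same as lid_a.
- lid_c: cream lid lying loosely on canister_c. Same as lid_a.
- glue: bystander: white glue bottle, 54 mm diameter, 170 mm high. Origin: centre of the underside.
- cup: bystander: white plastic cup, 72 mm across, 50 mm high. Origin: centre of the underside.
- rock: bystander: brown rock, 88 mm across, 60 mm high. Origin: centre of the underside.
- scissors: bystander: scissors with red handles lying flat, 165 mm long. Origin: at the underside, near the middle.
- brush_jar: bystander: amber glass jar with brushes, 72 mm across, 190 mm high over the brushes. Origin: centre of the underside.
- diorama: bystander, fixed: round diorama base, 170 mm across, 20 mm high, bushes up to 65 mm high. Origin: centre of the underside.
- paint_tub: bystander, fixed: open paint tub, 110 mm across, 110 mm high. Origin: centre of the underside.
Things that resemble listed ones, but are neither listed nor needed, are in the scene too. Leave any pink look-alike of the board alone.

How it is judged:
By the outcome, as a careful person would: the job done as asked, in the order asked, and still so for the second after the job is handed in, with the robot touching nothing.
It also fails if it takes over 72 s, if anything falls off the work surface, if the arm or the gripper's body presses on something with over 40 N, if the wrist force passes 120 N, or if a joint passes its speed limit or range.

## Working session

There is one attempt and no reset: what is moved stays moved. The work goes in short steps, Python scripts to look and compute and a shell command to move; the robot and the scene stay as the last step left them, time stands still between calls to the robot, and variables do not carry over. Pictures are saved under pics/ and viewed, at most 13 in all, crops included, and the job is handed in when it is done.

```bash
mkdir -p pics; ls; python3 - <<'E'
from plant import manip
import cv2,json
s=manip.state();print(s)
for n in("side","top"):
    f=manip.grab_frame(n);im=f.pop("img");cv2.imwrite(f"pics/{n}0.png",cv2.resize(im[:,:,::-1],(800,600)));cv2.imwrite(f"pics/{n}0raw.png",im[:,:,::-1])
    d={k:(v.tolist() if hasattr(v,'tolist') else v) for k,v in f.items()};json.dump(d,open(n+'.json','w'));print(n,d)
E
```

```text
pics
{'time': 0.0, 'joint_pos': array([-1.30499897e+00,  5.33771477e-02,  1.61428978e+00,  2.41366642e-05,
        1.47604005e+00, -1.19012256e-01]), 'joint_vel': array([-1.33713488e-03,  2.88106894e-05,  1.90787893e-04,  4.96439125e-04,
       -1.34087135e-04, -1.00012597e-03]), 'joint_efforts': array([ 6.87540833e-04, -3.93678689e+01, -3.70177138e+01, -9.96902827e-05,
        7.09900531e-03, -1.05230879e-05]), 'tool_pos': array([ 0.23444661, -0.57868001,  0.23005299]), 'tool_rot': array([-1.05519700e-03,  9.81546900e-01,  1.91218634e-01, -6.55375405e-05]), 'contact_force': array([ 0.29757893, -0.87406409,  0.80901973]), 'ft_torque': array([ 0.05703971, -0.00442592, -0.02436491]), 'grasp_force': 0.0, 'gripper_width': 0.9999215227247463}
side {'fx': 426.964852173747, 'fy': 426.964852173747, 'cx': 256.467901779991, 'cy': 195.00553879396568, 'D': [0.03191419112682259, 0.0, 0.0, 0.0, 0.0], 'eye': [0.08456847497625178, 0.7914803807228634, 0.9936790047474973], 'rotation': [0.10351052409810212, -0.22690018372405285, 0.8938488203428097, -0.3726072522089375]}
top {'fx': 479.4348614286315, 'fy': 479.4348614286315, 'cx': 253.476225999069, 'cy': 200.7246564370419, 'D': [-0.19955220448946706, 0.0, 0.0, 0.0, 0.0], 'eye': [0.4616557803036615, 0.00349039009284383, 1.5000700080885057], 'rotation': [0.024662910258941663, -0.7030696686531138, 0.7100108878972957, -0.03113391952282556]}
```

View pics/side0.png

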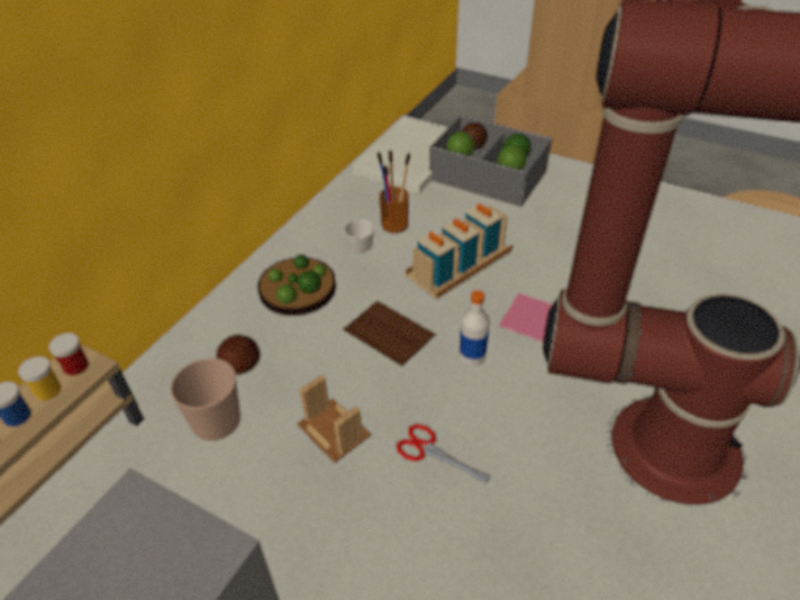

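View pics/top0.png

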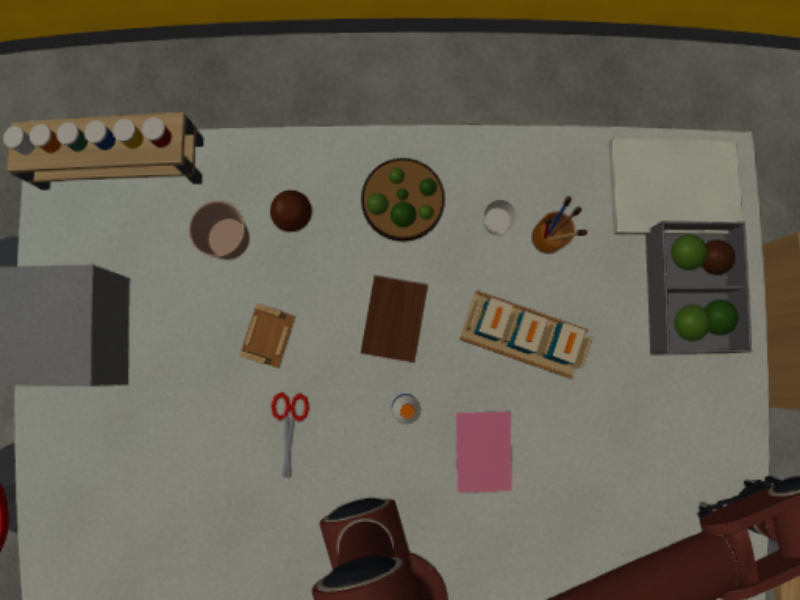

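```bash
cat > h.py <<'E'
import json,cv2,numpy as np
from scipy.spatial.transform import Rotation as R
def q(w): return R.from_quat([w[1],w[2],w[3],w[0]]).as_matrix()
def cam(n): 
    d=json.load(open(n+'.json')); return d,np.array(d['eye']),q(d['rotation'])
def proj(n,P):
    d,e,M=cam(n) if isinstance(n,str) else n
    K=np.array([[d['fx'],0,d['cx']],[0,d['fy'],d['cy']],[0,0,1]])
    p=(np.atleast_2d(P)-e)@M
    return cv2.projectPoints(p,np.zeros(3),np.zeros(3),K,np.array(d['D']))[0][:,0]
def ray(n,uv):
    d,e,M=cam(n) if isinstance(n,str) else n
    K=np.array([[d['fx'],0,d['cx']],[0,d['fy'],d['cy']],[0,0,1]])
    u=cv2.undistortPoints(np.array(uv,float).reshape(-1,1,2),K,np.array(d['D']))[:,0]
    return e,np.c_[u,np.ones(len(u))]@M.T
def atz(n,uv,z):
    e,r=ray(n,uv); return e+r*((z-e[2])/r[:,2])[:,None]
def tri(n1,a,n2,b):
    e1,r1=ray(n1,a);e2,r2=ray(n2,b);out=[]
    for x,y in zip(r1,r2):
        t=np.linalg.lstsq(np.c_[x,-y],e2-e1,rcond=None)[0]; A=e1+t[0]*x;B=e2+t[1]*y; out.append([*((A+B)/2),np.linalg.norm(A-B)])
    return np.array(out)
E
python3 - <<'E'
import cv2,numpy as np
t=cv2.imread('pics/top0raw.png');s=cv2.imread('pics/side0raw.png')
z=lambda i,x0,x1,y0,y1:cv2.resize(i[y0:y1,x0:x1],None,fx=3,fy=3,interpolation=cv2.INTER_CUBIC)
c=np.zeros((600,795,3),np.uint8)
c[:270]=z(t,135,400,165,255);c[270:,:360]=z(s,215,335,125,235);c[270:465,400:580]=z(s,185,245,235,300)
cv2.imwrite('pics/crop1.png',cv2.convertScaleAbs(c,alpha=1.4))
from h import *
print(cam('top')[2][:,2],cam('side')[2][:,2])
print(atz('top',np.array([[495,318],[530,331],[568,343],[268,336],[394,319]])*.64,0.0))
E
```

```text
[ 0.0788005  -0.00953136 -0.99684484] [ 0.35413483 -0.61913599 -0.70089881]
[[ 0.5695065  -0.21035842  0.        ]
 [ 0.54245243 -0.28126499  0.        ]
 [ 0.51715845 -0.35912119  0.        ]
 [ 0.53750915  0.2474158   0.        ]
 [ 0.5694658  -0.00661376  0.        ]]
```

View pics/crop1.png

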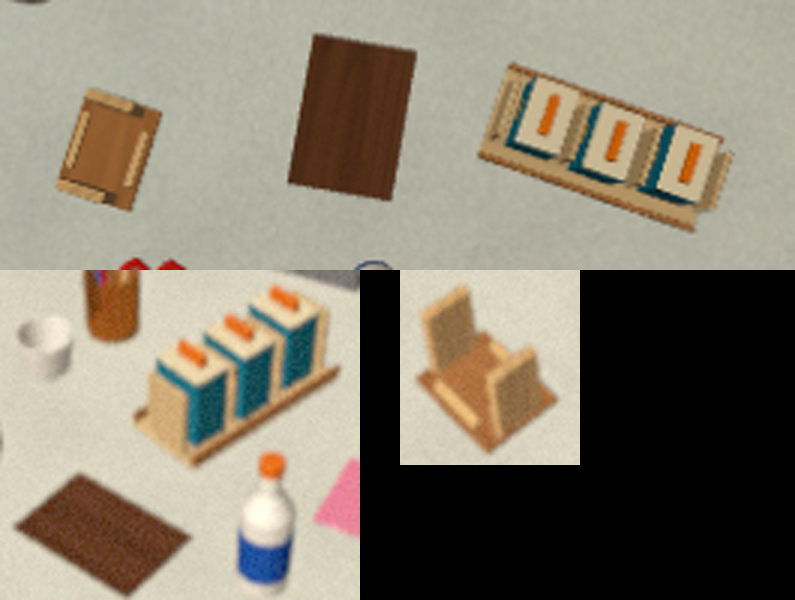

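```bash
python3 - <<'E'
from h import *
from scipy.optimize import least_squares
T=lambda a:np.array(a)/3+[135,165]
S=lambda a:(np.array(a)-[0,270])/3+[215,125]
C=lambda a:(np.array(a)-[400,270])/3+[185,235]
np.set_printoptions(precision=4,suppress=True)
print('handles',tri('top',T([(549,115),(617,141),(691,162)]),'side',S([(193,352),(240,327),(285,298)])))
print('board',tri('top',T([(314,35),(416,50),(391,200),(288,183)]),'side',S([(78,474),(190,538),(127,595),(14,526)])[[0,0,0,0]])[:1])
def fit(name,pts,x0):
    # pts: (cam,uv,local xyz)
    def P(p,l): 
        c,s=np.cos(p[3]),np.sin(p[3]);return np.array([p[0]+c*l[0]-s*l[1],p[1]+s*l[0]+c*l[1],p[2]+l[2]])
    f=lambda p:np.concatenate([proj(n,P(p,l))[0]-uv for n,uv,l in pts])
    r=least_squares(f,x0,loss='soft_l1');print(name,r.x,np.degrees(r.x[3]),'res',r.fun.reshape(-1,2).round(1).tolist())
top=lambda uv:T([uv])[0]
# local frames: x roughly world +x, y roughly world +y (left in top image)
b=[('top',top(u),l) for u,l in zip([(314,35),(416,50),(391,200),(288,183)],[(.08,.055,.004),(.08,-.055,.004),(-.08,-.055,.004),(-.08,.055,.004)])]
b+=[('side',S([u])[0],l) for u,l in zip([(190,538),(127,595),(14,526),(78,474)],[(-.08,-.055,.004),(-.08,.055,.004),(.08,.055,.004),(.08,-.055,.004)])]
fit('board',b,[.57,0,0,-.15])
c=[('top',top((160,112)),(.055,-.042,.008)),('top',top((132,210)),(-.055,-.042,.008)),('top',top((77,138)),(0,.033,.018)),('top',top((137,158)),(0,-.033,.018)),('top',top((110,97)),(.047,0,.092)),('top',top((82,193)),(-.047,0,.092)),
('side',C([(417,378)])[0],(.055,.042,.008)),('side',C([(490,452)])[0],(-.055,.042,.004)),('side',C([(557,398)])[0],(-.055,-.042,.006))]
fit('cradle',c,[.53,.25,0,-.2])
hz=.119
r=[('top',top(u),l) for u,l in zip([(512,65),(722,138),(694,230),(478,157),(549,115),(617,141),(691,162)],[(.052,.12,.008),(.052,-.12,.008),(-.052,-.12,.008),(-.052,.12,.008),(0,.075,hz),(0,0,hz),(0,-.075,hz)])]
r+=[('side',S([u])[0],l) for u,l in zip([(193,465),(339,369),(136,415),(193,352),(240,327),(285,298)],[(-.052,.12,.004),(-.052,-.12,.006),(.052,.12,.008),(0,.075,hz),(0,0,hz),(0,-.075,hz)])]
fit('rack',r,[.54,-.28,0,-.25])
s=q([-1.05519700e-03,  9.81546900e-01,  1.91218634e-01, -6.55375405e-05]);print(s)
print('glue/cup/jar approx',atz('top',np.array([[407,412],[555,238]])*.64,0.16))
E
```

```text
handles [[ 0.5615 -0.1984  0.1104  0.0012]
 [ 0.5359 -0.2652  0.1082  0.0005]
 [ 0.514  -0.339   0.1072  0.0013]]
board [[0.617  0.0169 0.0892 0.0617]]
board [ 0.5709 -0.0076 -0.0063 -0.1795] -10.286275460878816 res [[-0.1, -0.8], [0.2, 0.1], [0.1, 0.2], [-0.2, -0.1], [0.9, -0.5], [0.2, 1.3], [-0.9, 0.6], [0.1, -0.8]]
cradle [ 0.5385  0.2475 -0.0042 -0.3039] -17.409362541509296 res [[0.9, -0.5], [-0.2, 0.4], [0.2, 0.4], [0.1, -0.1], [-0.2, 0.8], [-0.3, -0.9], [-1.0, -0.0], [-0.1, 0.5], [0.8, -0.4]]
rack [ 0.5361 -0.2687 -0.006  -0.3398] -19.469620518165915 res [[-0.9, -0.7], [0.1, -0.5], [-0.5, -0.0], [-0.0, -0.1], [0.1, 0.3], [1.5, -0.1], [0.7, 1.1], [0.2, 1.7], [-0.4, 1.9], [-1.5, 2.2], [-0.1, -0.5], [0.4, -1.7], [0.8, -1.2]]
[[ 0.9269  0.3754 -0.0005]
 [ 0.3754 -0.9269  0.002 ]
 [ 0.0003 -0.0021 -1.    ]]
glue/cup/jar approx [[ 0.3915 -0.027   0.16  ]
 [ 0.7039 -0.3021  0.16  ]]
```

Possible confusions: the three teal canisters with cream lids at top-view (495,318), (530,331), (568,343), all candidates to be weighed. The dark brown board is at (394,319) and the pink look-alike at (484,452). The cradle is at (268,336); the paint shelf at (100,150) and the grey bin at (700,290) are not the rack. I choose the rack canisters, the brown board and the cradle. Next I approach the nearest canister and check with a close wrist view.

```bash
P="python3 -m pendant"; 
$P '[[1,[0.97,-0.33,0],0],[1,[0.97,-0.33,0],0],[1,[0.97,-0.33,0],0]]' >/dev/null
$P '[[1,[0.97,-0.33,0],0],[1,[0.97,-0.33,0],0],[1,[0.97,-0.33,0],0]]' >/dev/null
$P '[[1,[0.97,-0.33,0],-0.27],[1,[0.97,-0.33,0],-0.27],[1,[0.97,-0.33,0],-0.27],[1,[0.97,-0.33,0],-0.27],[1,[0.97,-0.33,0],-0.27],[1,[0.97,-0.33,0],-0.27],[1,[0.97,-0.33,0],-0.27],[1,[0.97,-0.33,0],-0.27]]'
cat >> h.py <<'E'
def wrist(name):
    from plant import manip
    s=manip.state();f=manip.grab_frame('wrist')
    M=q(s['tool_rot']);t=np.array(s['tool_pos']);A=np.array(f['tool_from_camera'])
    d={k:(np.array(f[k]).tolist()) for k in('fx','fy','cx','cy','D')}
    d['eye']=(t+M@A[:3,3]).tolist();d['rotation']=(R.from_matrix(M@A[:3,:3]).as_quat()[[3,0,1,2]]).tolist()
    json.dump(d,open(name+'.json','w'));cv2.imwrite('pics/'+name+'.png',f['img'][:,:,::-1])
    np.set_printoptions(precision=4,suppress=True)
    print(s['time'],s['tool_pos'],'toolx',M[:,0],'F',s['contact_force'],s['joint_pos'])
E
python3 -c "
from h import *
wrist('w1')"
```

```text
time: 1.5
tool_pos: [0.5135, -0.3379, 0.2308]
tool_rot: [-0.0, 0.817, 0.577, -0.0]
contact_force: [-0.1, 0.1, -0.4]
gripper_width: 1.0
grasp_force: 0.0
1.5 [ 0.5135 -0.3379  0.2308] toolx [0.3334 0.9428 0.0003] F [-0.1014  0.1338 -0.425 ] [-0.7031  0.0294  1.6376 -0.      1.4753 -0.3632]
```

View pics/w1.png

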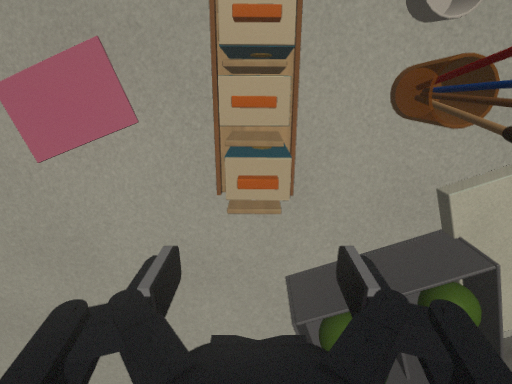

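The wrist view shows three identical cream lids with orange handles at (257,182), (254,101) and (257,11), square to the rack. The pink board is at upper left and the bin at lower right. I compute the alignment from these.

```bash
python3 - <<'E'
from h import *
np.set_printoptions(precision=4,suppress=True)
print(np.array(cam('w1')[1]))
h=[[257.5,182],[254,101.5],[257,11.5]]
for z in(.107,.113,.119): print(z,atz('w1',h,z))
T=np.array([(691,162),(617,141),(549,115)])/3+[135,165]
print('tri wrist/top',tri('w1',h,'top',T))
c=atz('w1',[[228,158.5],[290,158.5],[290,199],[226,199],[218,195],[293,195],[212,5],[299,5]],.103);print(c)
b=atz('w1',[[218,195],[293,195],[212.5,5],[299,5]],.018);print('lip',b,np.degrees(np.arctan2((b[2]-b[0])[1],(b[2]-b[0])[0])),np.degrees(np.arctan2((b[3]-b[1])[1],(b[3]-b[1])[0])))
E
```

```text
[ 0.5412 -0.2594  0.3735]
0.107 [[ 0.5125 -0.3366  0.107 ]
 [ 0.5355 -0.2626  0.107 ]
 [ 0.5626 -0.1949  0.107 ]]
0.113 [[ 0.5131 -0.3349  0.113 ]
 [ 0.5356 -0.2625  0.113 ]
 [ 0.5621 -0.1964  0.113 ]]
0.119 [[ 0.5138 -0.3331  0.119 ]
 [ 0.5357 -0.2625  0.119 ]
 [ 0.5616 -0.1978  0.119 ]]
tri wrist/top [[ 0.5139 -0.335   0.117   0.0026]
 [ 0.5356 -0.2625  0.1212  0.0004]
 [ 0.5617 -0.1973  0.1167  0.0002]]
[[ 0.4926 -0.3049  0.103 ]
 [ 0.5507 -0.3255  0.103 ]
 [ 0.5378 -0.3666  0.103 ]
 [ 0.4748 -0.3442  0.103 ]
 [ 0.4686 -0.3373  0.103 ]
 [ 0.5421 -0.3634  0.103 ]
 [ 0.5285 -0.1764  0.103 ]
 [ 0.5982 -0.2012  0.103 ]]
lip [[ 0.4458 -0.3618  0.018 ]
 [ 0.5423 -0.3961  0.018 ]
 [ 0.525  -0.1505  0.018 ]
 [ 0.6161 -0.1829  0.018 ]] 69.4437174849368 70.916789303032
```

```bash
P="python3 -m pendant"; 
$P '[[1,[0.03,0,0.4],0],[1,[0.03,0,0.8],0],[1,[0.03,0,1],0]]' >/dev/null
$P '[[1,[0,0,0.25],0],[1,[0,0,0.46],0],[1,[0,0,0.46],0],[1,[0,0,0.46],0]]'
$P '[[0.5,[0,0,0],0],[0.5,[0,0,0],0],[0.5,[0,0,0],0],[0.5,[0,0,0],0],[0.5,[0,0,0],0],[0.5,[0,0,0],0]]'
$P '[[0.5,[0,0,-0.06],0],[0.5,[0,0,-0.12],0],[0.5,[0,0,-0.12],0],[0.5,[0,0,-0.12],0],[0.5,[0,0,-0.12],0],[0.5,[0,0,-0.12],0]]'
for i in 1 2 3; do $P '[[0.5,[0,0,0],0]]' | grep contact; done
```

```text
time: 2.25
tool_pos: [0.5147, -0.3347, 0.0562]
tool_rot: [-0.0, 0.816, 0.578, -0.0]
contact_force: [0.1, 0.4, 1.3]
gripper_width: 1.002
grasp_force: 0.0
time: 2.85
tool_pos: [0.5158, -0.3358, 0.0588]
tool_rot: [0.002, 0.816, 0.578, 0.0]
contact_force: [-1.5, -0.5, 7.5]
gripper_width: 0.786
grasp_force: 70.8
time: 3.45
tool_pos: [0.5145, -0.3343, 0.0698]
tool_rot: [-0.001, 0.816, 0.578, -0.0]
contact_force: [-0.6, -0.4, -6.2]
gripper_width: 0.79
grasp_force: 69.8
contact_force: [-0.1, 0.9, -7.3]
contact_force: [0.1, 0.2, -6.9]
contact_force: [0.1, -0.8, -6.5]
```

First canister reads about 6.8 N, so it is the heavy one (light ones would read 2.1 N at most). I lift it out and carry it to free table for a regrasp.

```bash
P="python3 -m pendant"; 
$P '[[0.5,[0,0,-0.2],0],[0.5,[0,0,-0.45],0],[0.5,[0,0,-0.7],0],[0.5,[0,0,-0.95],0]]' >/dev/null
$P '[[0.5,[0,0,-0.2],0],[0.5,[0,0,-0.35],0],[0.5,[0,0,-0.35],0],[0.5,[0,0,-0.35],0]]'
$P '[[0.5,[0.15,-0.04,0],0],[0.5,[0.4,-0.11,0],0],[0.5,[0.65,-0.18,0],0],[0.5,[0.917,-0.245,0],0]]' >/dev/null
$P '[[0.5,[0.306,-0.082,0],0],[0.5,[0.611,-0.163,0],0],[0.5,[0.917,-0.245,0],0]]' >/dev/null
$P '[[0.5,[0.306,-0.082,0],0],[0.5,[0.611,-0.163,0],0],[0.5,[0.917,-0.245,0],0]]' >/dev/null
$P '[[0.5,[0.27,-0.075,0],0],[0.5,[0.53,-0.145,0],0],[0.5,[0.75,-0.2,0],0],[0.5,[0.87,-0.235,0],0],[0.5,[0.917,-0.245,0],0],[0.5,[0.917,-0.245,0],0],[0.5,[0.917,-0.245,0],0]]'
python3 - <<'E'
from h import *
from plant import manip
wrist('w2')
cv2.imwrite('pics/s2.png',manip.grab_frame('side')['img'][120:330,120:400,::-1].repeat(2,0).repeat(2,1))
E
```

```text
time: 4.55
tool_pos: [0.5146, -0.3345, 0.2257]
tool_rot: [-0.0, 0.816, 0.578, -0.0]
contact_force: [-0.5, 0.2, -6.8]
gripper_width: 0.79
grasp_force: 71.7
time: 6.25
tool_pos: [0.5496, 0.1186, 0.2261]
tool_rot: [0.0, 0.816, 0.578, -0.001]
contact_force: [0.1, -0.7, -7.0]
gripper_width: 0.784
grasp_force: 71.4
6.25 [0.5496 0.1186 0.2261] toolx [ 0.3322  0.9432 -0.0011] F [ 0.0939 -0.7478 -6.9758] [ 0.0806 -0.0927  1.7649 -0.0008  1.4702  0.4193]
```

View pics/s2.png

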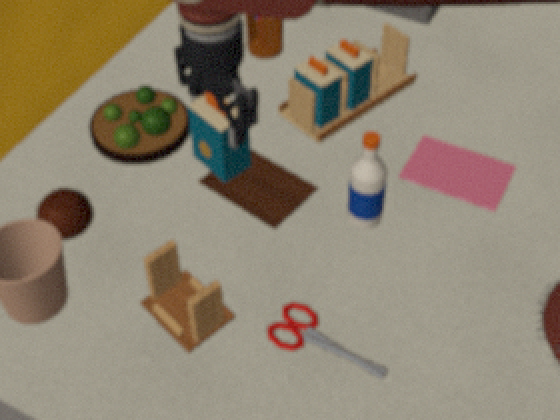

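View pics/w2.png

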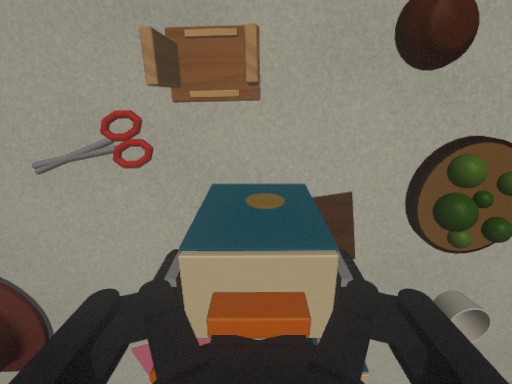

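The side view shows the canister held level with its lid on above the board's left edge. The wrist view shows the cradle clear, with base corners at (260,25), (260,100) and (172,101) and lips at (211,32) and (214,93). The two other canisters are undisturbed in the rack. I set it down on the table.

```bash
python3 - <<'E'
from h import *
np.set_printoptions(precision=4,suppress=True)
l=atz('w2',[[211,32.5],[214,93.5]],.018);d=l[0]-l[1]
print('cradle lips',l,l.mean(0),np.linalg.norm(d),'yaw',np.degrees(np.arctan2(-d[0],d[1])))
c=atz('w2',[[260,25.5],[260,100.5],[172,101]],.008);print(c,np.linalg.norm(c[0]-c[1]),np.linalg.norm(c[2]-c[1]),'ctr',(c[0]+c[2])/2)
E
P="python3 -m pendant"
$P '[[0.5,[0,0,0.2],0],[0.5,[0,0,0.45],0],[0.5,[0,0,0.7],0],[0.5,[0,0,0.9],0],[0.5,[0,0,1],0]]' >/dev/null
$P '[[0.5,[0,0,0.15],0],[0.5,[0,0,0.3],0],[0.5,[0,0,0.38],0],[0.5,[0,0,0.42],0],[0.5,[0,0,0.44],0],[0.5,[0,0,0.45],0],[0.5,[0,0,0.45],0]]'
```

```text
cradle lips [[0.5492 0.2795 0.018 ]
 [0.5275 0.2175 0.018 ]] [0.5384 0.2485 0.018 ] 0.06570331456266476 yaw -19.256561881424833
[[0.6044 0.2695 0.008 ]
 [0.5769 0.1912 0.008 ]
 [0.4733 0.2276 0.008 ]] 0.08303907868661158 0.1097336520533744 ctr [0.5389 0.2485 0.008 ]
time: 7.55
tool_pos: [0.5504, 0.1196, 0.0533]
tool_rot: [0.0, 0.816, 0.578, 0.001]
contact_force: [0.2, 0.0, -7.2]
gripper_width: 0.792
grasp_force: 71.2
```

```bash
P="python3 -m pendant"
$P '[[0.5,[0,0,0.01],0],[0.5,[0,0,0.01],0]]'|grep -E 'pos|cont'
$P '[[0.5,[0,0,0.01],0],[0.5,[0,0,0.01],0]]'|grep -E 'pos|cont'
$P '[[0.5,[0,0,0.01],0],[0.5,[0,0,0.01],0]]'|grep -E 'pos|cont'
```

```text
tool_pos: [0.55, 0.1196, 0.0517]
contact_force: [-0.4, -0.3, -5.8]
tool_pos: [0.5502, 0.1197, 0.0508]
contact_force: [-0.4, 0.6, -2.2]
tool_pos: [0.5502, 0.1198, 0.0508]
contact_force: [-5.8, 1.0, 5.3]
```

```bash
P="python3 -m pendant"
$P '[[1,[0,0,0],0],[1,[0,0,0],0],[1,[0,0,0],0],[1,[0,0,0],0],[1,[0,0,0],0]]'
$P '[[1,[0,0,-0.15],0],[1,[0,0,-0.5],0],[1,[0,0,-0.85],0],[1,[0,0,-0.85],0]]' >/dev/null
$P '[[1,[0,0,0],0.25],[1,[0,0,0],0.25],[1,[0,0,0],0.25],[1,[0,0,0],0.25],[1,[0,0,0],0.25],[1,[0,0,0],0.25],[1,[0,0,0],0.25]]' >/dev/null
$P '[[1,[0,0,0],0.25],[1,[0,0,0],0.25],[1,[0,0,0],0.25],[1,[0,0,0],0.25],[1,[0,0,0],0.25],[1,[0,0,0],0.25],[1,[0,0,0],0.25]]'
python3 - <<'E'
from h import *
wrist('w3')
E
```

```text
time: 8.65
tool_pos: [0.5499, 0.1196, 0.049]
tool_rot: [0.0, 0.816, 0.578, 0.0]
contact_force: [0.3, 0.4, -0.5]
gripper_width: 1.003
grasp_force: 0.0
time: 10.45
tool_pos: [0.5496, 0.1195, 0.1504]
tool_rot: [0.0, 0.986, -0.168, -0.0]
contact_force: [0.0, 0.5, -1.0]
gripper_width: 1.003
grasp_force: 0.0
10.45 [0.5496 0.1195 0.1504] toolx [ 0.9438 -0.3304 -0.0005] F [ 0.0021  0.492  -0.9688] [ 0.0819 -0.0317  1.836  -0.      1.3378  1.9894]
```

View pics/w3.png

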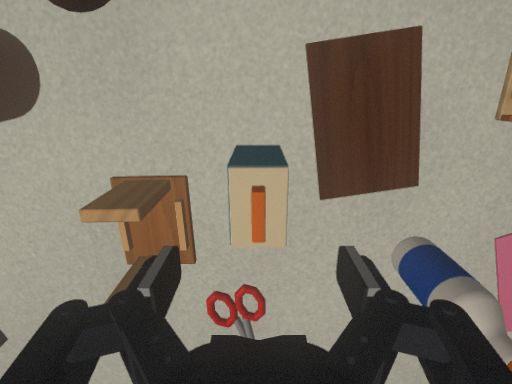

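The canister stands upright and closed at (258,205) on clear table. The cradle is at left (150,220) and the board at upper right, with corners (306,43), (422,27), (419,185) and (320,199).

```bash
python3 - <<'E'
from h import *
np.set_printoptions(precision=4,suppress=True)
c=atz('w3',[[229,166],[288,166],[286,246],[230.5,246]],.095);print(c,c.mean(0)); e=c[0]+c[1]-c[2]-c[3];print('yaw',np.degrees(np.arctan2(e[1],e[0])))
print(atz('w3',[[258.5,185.5],[258.5,242.5]],.111))
b=atz('w3',[[306,43],[422,27],[419,185],[320,199]],.004);print(b,b.mean(0)); e=b[0]+b[1]-b[2]-b[3];print('yaw',np.degrees(np.arctan2(e[1],e[0])))
E
P="python3 -m pendant"
$P '[[1,[0,0,0.3],0],[1,[0,0,0.6],0],[1,[0,0,0.84],0],[1,[0,0,0.84],0],[1,[0,0,0.84],0]]'
```

```text
[[0.5893 0.1276 0.095 ]
 [0.5749 0.0868 0.095 ]
 [0.5116 0.1083 0.095 ]
 [0.5266 0.1509 0.095 ]] [0.5506 0.1184 0.095 ]
yaw -19.551176318441886
[[0.5728 0.1105 0.111 ]
 [0.5307 0.1253 0.111 ]]
[[ 0.6581  0.0331  0.004 ]
 [ 0.6363 -0.0739  0.004 ]
 [ 0.4815 -0.0461  0.004 ]
 [ 0.5021  0.0624  0.004 ]] [ 0.5695 -0.0061  0.004 ]
yaw -10.407467398683478
time: 11.0
tool_pos: [0.5496, 0.1196, 0.0501]
tool_rot: [0.0, 0.986, -0.168, -0.0]
contact_force: [0.9, 0.8, 1.3]
gripper_width: 1.001
grasp_force: 0.0
```

```bash
P="python3 -m pendant"
$P '[[0.3,[0,0,0],0],[0.3,[0,0,0],0],[0.3,[0,0,0],0],[0.3,[0,0,0],0],[0.3,[0,0,0],0],[0.3,[0,0,0],0],[0.3,[0,0,0],0],[0.3,[0,0,0],0]]'
$P '[[0.3,[0,0,-0.2],0],[0.3,[0,0,-0.5],0],[0.3,[0,0,-0.8],0],[0.3,[0,0,-1],0],[0.3,[0,0,-1],0],[0.3,[0,0,-1],0]]'

```

```text
time: 11.8
tool_pos: [0.5514, 0.1198, 0.0522]
tool_rot: [-0.0, 0.986, -0.168, 0.002]
contact_force: [2.1, 1.6, 7.2]
gripper_width: 0.528
grasp_force: 63.6
time: 12.4
tool_pos: [0.5485, 0.1194, 0.1681]
tool_rot: [0.0, 0.986, -0.168, -0.001]
contact_force: [-0.8, -0.6, -8.1]
gripper_width: 0.53
grasp_force: 64.5
```

```bash
P="python3 -m pendant"
$P '[[0.3,[-0.09,-0.2,0],0],[0.3,[-0.22,-0.5,0],0],[0.3,[-0.36,-0.8,0],0],[0.3,[-0.44,-0.985,0],0],[0.3,[-0.44,-0.985,0],0],[0.3,[-0.44,-0.985,0],0]]'
$P '[[0.3,[0,0,0.05],0],[0.3,[0,0,0.1],0],[0.3,[0,0,0.15],0],[0.3,[0,0,0.2],0],[0.3,[0,0,0.25],0],[0.3,[0,0,0.25],0]]'
python3 - <<'E'
from h import *
from plant import manip
a=manip.grab_frame('side')['img'][195:315,170:275,::-1];b=manip.grab_frame('top')['img'][165:260,130:230,::-1]
k=lambda i:cv2.resize(i,(400,int(400*i.shape[0]/i.shape[1])),interpolation=cv2.INTER_CUBIC)
a,b=k(a),k(b);h=max(len(a),len(b));c=np.zeros((h,800,3),np.uint8);c[:len(a),:400]=a;c[:len(b),400:]=b
cv2.imwrite('pics/cr.png',cv2.convertScaleAbs(c,alpha=1.3))
E
```

```text
time: 13.0
tool_pos: [0.5371, 0.2482, 0.1663]
tool_rot: [0.002, 0.986, -0.167, -0.003]
contact_force: [0.5, 0.1, -6.5]
gripper_width: 0.529
grasp_force: 65.4
time: 13.6
tool_pos: [0.5383, 0.2482, 0.1386]
tool_rot: [0.001, 0.986, -0.168, -0.001]
contact_force: [-1.1, -0.5, -6.2]
gripper_width: 0.531
grasp_force: 65.3
```

View pics/cr.png

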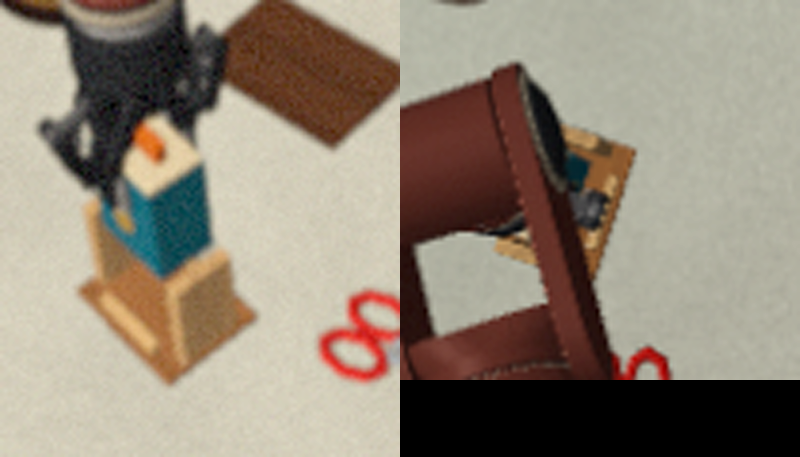

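The canister's bottom is between the cheek tops, with its near bottom corner at (165,277) just inside the near cheek at (168,290). There is no side force, so I lower it.

```bash
P="python3 -m pendant"
$P '[[0.3,[0,0,0.07],0],[0.3,[0,0,0.14],0],[0.3,[0,0,0.21],0],[0.3,[0,0,0.28],0],[0.3,[0,0,0.28],0]]' | grep -E 'pos|cont'
$P '[[0.3,[0,0,0.07],0],[0.3,[0,0,0.14],0],[0.3,[0,0,0.2],0],[0.3,[0,0,0.26],0],[0.3,[0,0,0.29],0],[0.3,[0,0,0.31],0],[0.3,[0,0,0.31],0]]' | grep -E 'pos|cont'
$P '[[0.3,[0,0,0.02],0],[0.3,[0,0,0.02],0]]' | grep -E 'pos|cont'
$P '[[0.3,[0,0,0.02],0],[0.3,[0,0,0.02],0]]' | grep -E 'pos|cont'

```

```text
tool_pos: [0.5377, 0.2482, 0.1041]
contact_force: [0.4, 0.1, -6.6]
tool_pos: [0.539, 0.2485, 0.069]
contact_force: [-0.7, 0.1, -5.9]
tool_pos: [0.5392, 0.2486, 0.067]
contact_force: [0.3, -0.7, -6.8]
tool_pos: [0.539, 0.2486, 0.0643]
contact_force: [0.1, -0.3, -7.1]
```

```bash
P="python3 -m pendant"
$P '[[0.3,[0,0,0.02],0],[0.3,[0,0,0.02],0]]' | grep -E 'pos|cont'
$P '[[0.3,[0,0,0.01],0],[0.3,[0,0,0.01],0]]' | grep -E 'pos|cont'
$P '[[0.3,[0,0,0.01],0],[0.3,[0,0,0.01],0]]' | grep -E 'pos|cont'
$P '[[0.3,[0,0,0.01],0],[0.3,[0,0,0.01],0]]' | grep -E 'pos|cont'
```

```text
tool_pos: [0.5389, 0.2485, 0.0617]
contact_force: [-0.7, 1.2, -6.2]
tool_pos: [0.539, 0.2486, 0.0607]
contact_force: [0.3, -1.1, -5.7]
tool_pos: [0.5393, 0.2487, 0.0603]
contact_force: [-1.1, 0.3, -1.7]
tool_pos: [0.5393, 0.2487, 0.0603]
contact_force: [-6.1, -1.3, 5.1]
```

```bash
P="python3 -m pendant"
$P '[[1,[0,0,0],0],[1,[0,0,0],0],[1,[0,0,0],0],[1,[0,0,0],0],[1,[0,0,0],0],[1,[0,0,0],0]]'
$P '[[1,[0,0,-0.2],0],[1,[0,0,-0.4],0],[1,[0,0,-0.6],0],[1,[0,0,-0.8],0],[1,[0,0,-0.8],0],[1,[0,0,-0.8],0]]'
python3 - <<'E'
from h import *
wrist('w4')
E
```

```text
time: 16.7
tool_pos: [0.5392, 0.2486, 0.0585]
tool_rot: [-0.0, 0.986, -0.168, 0.0]
contact_force: [-0.8, 0.4, 0.1]
gripper_width: 0.994
grasp_force: 0.0
time: 17.3
tool_pos: [0.5393, 0.2487, 0.1547]
tool_rot: [-0.0, 0.986, -0.168, 0.0]
contact_force: [-0.8, -1.0, 0.3]
gripper_width: 1.001
grasp_force: 0.0
17.3 [0.5393 0.2487 0.1547] toolx [ 0.9435 -0.3314  0.0007] F [-0.7837 -1.0439  0.3005] [0.3067 0.0376 1.7592 0.     1.3439 2.2153]
```

View pics/w4.png

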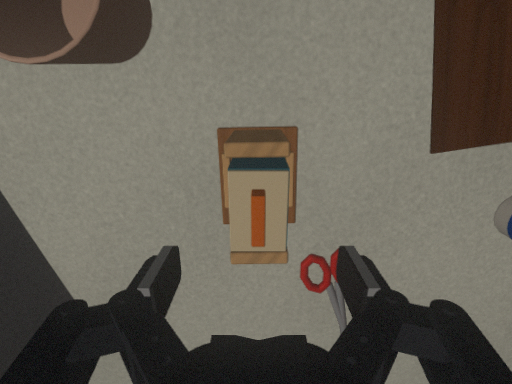

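The canister is seated fully down between the cheeks with its lid on. The handle is centred at (258,218), in line with the gripper. Now I take the lid.

```bash
P="python3 -m pendant"
$P '[[0.5,[0,0,0.1],0],[0.5,[0,0,0.2],0],[0.5,[0,0,0.3],0],[0.5,[0,0,0.39],0],[0.5,[0,0,0.39],0],[0.5,[0,0,0.39],0]]'
$P '[[0.05,[0,0,0],0],[0.05,[0,0,0],0],[0.05,[0,0,0],0],[0.05,[0,0,0],0],[0.05,[0,0,0],0],[0.05,[0,0,0],0],[0.05,[0,0,0],0]]'
```

```text
time: 17.95
tool_pos: [0.5388, 0.2485, 0.107]
tool_rot: [0.0, 0.986, -0.168, -0.001]
contact_force: [0.5, -0.4, 0.7]
gripper_width: 0.502
grasp_force: 0.0
time: 18.65
tool_pos: [0.5399, 0.2488, 0.1088]
tool_rot: [-0.0, 0.986, -0.168, 0.001]
contact_force: [-0.3, -0.8, 5.3]
gripper_width: 0.094
grasp_force: 62.5
```

```bash
P="python3 -m pendant"
$P '[[0.05,[0,0,-0.05],0],[0.05,[0,0,-0.12],0],[0.05,[0,0,-0.25],0],[0.05,[0,0,-0.5],0],[0.05,[0,0,-0.75],0],[0.05,[0,0,-0.75],0]]'
$P '[[0.05,[0.1,0.2,0],0],[0.05,[0.24,0.46,0],0],[0.05,[0.36,0.7,0],0],[0.05,[0.485,0.927,0],0]]' >/dev/null
$P '[[0.05,[0.13,0.25,0],0],[0.05,[0.26,0.5,0],0],[0.05,[0.39,0.75,0],0],[0.05,[0.485,0.927,0],0],[0.05,[0.485,0.927,0],0],[0.05,[0.485,0.927,0],0]]'
python3 - <<'E'
from h import *
from plant import manip
a=manip.grab_frame('side')['img'][120:330,170:340,::-1]
wrist('w5');b=cv2.imread('pics/w5.png')
a=cv2.resize(a,(400,494));b=cv2.resize(b,(400,300));c=np.zeros((494,800,3),np.uint8);c[:,:400]=a;c[:300,400:]=b
cv2.imwrite('pics/cr2.png',cv2.convertScaleAbs(c,alpha=1.3))
E
```

```text
time: 19.25
tool_pos: [0.5421, 0.2496, 0.2047]
tool_rot: [-0.002, 0.986, -0.168, 0.005]
contact_force: [0.1, -0.0, 0.4]
gripper_width: 0.097
grasp_force: 61.8
time: 20.25
tool_pos: [0.5749, 0.0001, 0.1975]
tool_rot: [-0.0, 0.986, -0.169, -0.0]
contact_force: [-0.2, 0.0, 0.1]
gripper_width: 0.092
grasp_force: 61.8
20.3 [0.5749 0.0007 0.1975] toolx [ 0.9435 -0.3313 -0.0007] F [ 0.1048  1.0137 -0.0278] [-0.1285 -0.0424  1.7653  0.0006  1.4193  1.7798]
```

View pics/cr2.png

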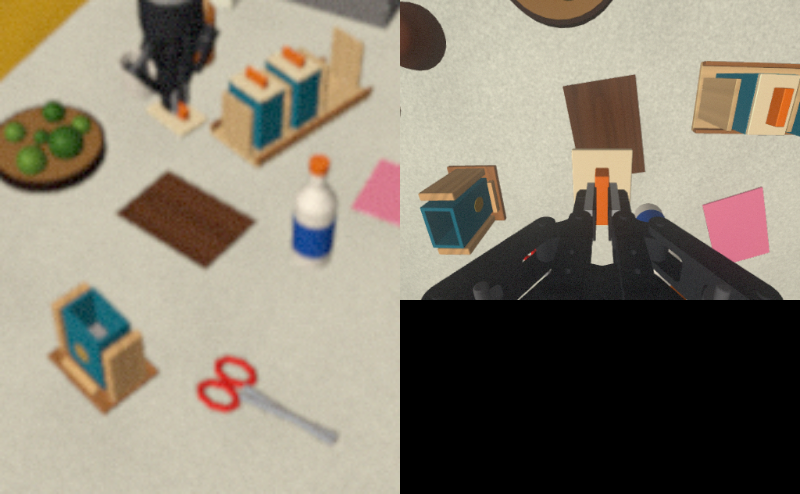

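The open canister in the cradle at (95,320) shows the steel block inside. The lid is held handle up above the board; I lower it.

```bash
P="python3 -m pendant"
$P '[[0.05,[0,0,0.25],0],[0.05,[0,0,0.55],0],[0.05,[0,0,0.8],0],[0.05,[0,0,1],0]]' >/dev/null
$P '[[0.05,[0,0,0.12],0],[0.05,[0,0,0.22],0],[0.05,[0,0,0.32],0],[0.05,[0,0,0.38],0],[0.05,[0,0,0.42],0],[0.05,[0,0,0.42],0],[0.05,[0,0,0.42],0]]'
$P '[[0.05,[0,0,0.015],0],[0.05,[0,0,0.015],0]]' | grep -E 'pos|cont'
$P '[[0.05,[0,0,0.01],0],[0.05,[0,0,0.01],0]]' | grep -E 'pos|cont'
$P '[[0.05,[0,0,0.01],0],[0.05,[0,0,0.01],0]]' | grep -E 'pos|cont'
$P '[[0.05,[0,0,0.01],0],[0.05,[0,0,0.01],0]]' | grep -E 'pos|cont'
```

```text
time: 21.45
tool_pos: [0.5757, 0.0, 0.0279]
tool_rot: [-0.0, 0.986, -0.168, 0.001]
contact_force: [0.9, 0.8, -0.5]
gripper_width: 0.096
grasp_force: 61.8
tool_pos: [0.5755, 0.0001, 0.0258]
contact_force: [-0.2, 0.1, 0.7]
tool_pos: [0.5752, 0.0001, 0.0243]
contact_force: [0.7, -0.1, -0.8]
tool_pos: [0.5751, 0.0001, 0.0229]
contact_force: [-0.9, -1.5, -0.7]
tool_pos: [0.5752, 0.0001, 0.0228]
contact_force: [-2.9, 1.1, 5.7]
```

```bash
P="python3 -m pendant"
$P '[[0.5,[0,0,0],0],[0.5,[0,0,0],0],[0.5,[0,0,0],0],[0.5,[0,0,0],0],[0.5,[0,0,0],0]]'
$P '[[0.5,[0,0,-0.15],0],[0.5,[0,0,-0.5],0],[0.5,[0,0,-0.9],0],[0.5,[0,0,-1],0]]' >/dev/null
$P '[[0.5,[0,0,-0.4],0],[0.5,[0,0,-0.8],0],[0.5,[0,0,-1],0],[0.5,[0,0,-1],0],[0.5,[0,0,-1],0]]'
python3 - <<'E'
from h import *
from plant import manip
a=manip.grab_frame('side')['img'][120:330,170:340,::-1]
wrist('w6');b=cv2.imread('pics/w6.png')
a=cv2.resize(a,(400,494));b=cv2.resize(b,(400,300));c=np.zeros((494,800,3),np.uint8);c[:,:400]=a;c[:300,400:]=b
cv2.imwrite('pics/cr3.png',cv2.convertScaleAbs(c,alpha=1.3))
E
```

```text
time: 22.75
tool_pos: [0.5752, 0.0001, 0.0218]
tool_rot: [0.0, 0.986, -0.168, -0.0]
contact_force: [-0.1, -0.1, -0.4]
gripper_width: 0.503
grasp_force: 0.0
time: 23.65
tool_pos: [0.5752, 0.0001, 0.2617]
tool_rot: [0.0, 0.986, -0.168, 0.0]
contact_force: [-0.2, 0.6, -0.1]
gripper_width: 0.501
grasp_force: 0.0
23.7 [0.5746 0.0002 0.2602] toolx [ 0.9435 -0.3314 -0.0024] F [-0.5138 -0.5023 -0.7068] [-0.1292 -0.081   1.6972  0.      1.5278  1.7794]
```

View pics/cr3.png

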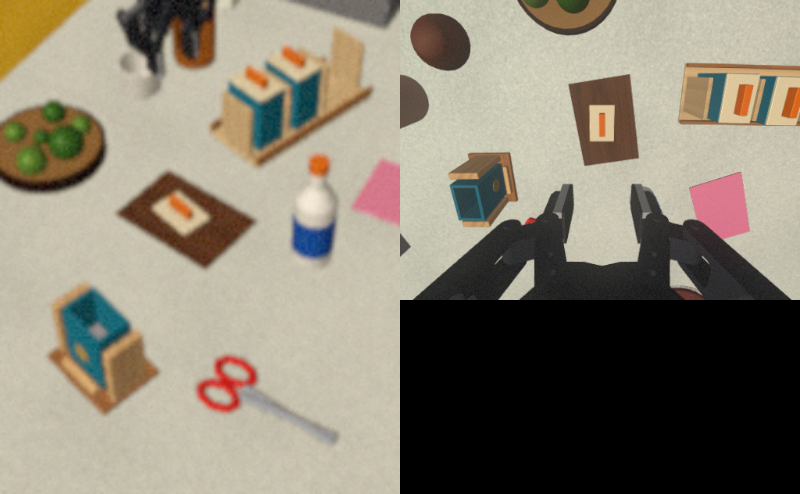

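The lid lies handle up on the dark board at (180,208). The heavy canister stands open in the cradle at (95,330), and the two light ones are in the rack, lids on. Nothing else has moved, so I hand in.

```bash
python3 -c "
from plant import manip
print(manip.job_done())"
```

```text
the job is handed in; nothing more can be done
None
```

I handed the job in at about 24 s: the heavy canister (about 6.8 N lifted) stands fully down in the cradle, its lid lies handle up on the dark board, and the last pictures show the two others, never touched or weighed, still closed in the rack.

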